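# Level the sprung burner shelf under the spirit level

### The job

Lay the yellow spirit level, right way up, along the white outlined strip on the steel burner shelf and let go of it; then turn the orange levelling knob until the bubble sits between its two marks while the level is pressed down. The shelf rides on springs and only reads true under load, so judge the bubble while pressing firmly (about 10 newtons) on the level's red pad with the fingertips, and finish still pressing there with the bubble centred. Leave the bowls, ladle, jar and other kitchen things where they are.

Things in the scene. Friction and masses are not known exactly. Their poses are not given: they have to be found in the camera images.
- level_mid (a point): centre of the loose yellow spirit level, a 200 x 28 x 40 mm bar (about 0.25 kg) lying on the counter right way up (vial up); the point is half-way up, 20 mm above its underside. x runs along its length towards the vial end, z up. The red press pad (40 mm long) is the middle of its top face, 20 mm above this point.
- vial (a point): middle of the green vial window (58 x 22 mm) in the level's top face, 56 mm from the level's centre towards +x of the level, between two thin black marks; the pale bubble is 14 mm long.
- bubble (a joint): position of the bubble from the middle of the vial along the level's x axis (m); it runs towards the higher end, 0.25 m per rad of slope (4.4 mm per degree), settling in about 1 s. 0 is centred; marks allow 2.5 mm either way.
- strip (a point): centre of the white outlined strip (55 x 224 mm) on the top face of the steel burner shelf, which is 200 mm (x) by 260 mm (y), about 68 mm above the counter. The strip runs along y. y points from the shelf's hinged edge to the edge lifted by the levelling foot; z is the plate's normal. The shelf slopes about its hinged edge only, up to 0.06 rad.
- foot (a joint): angle of the orange levelling knob, rad, 0 to 3.2, growing clockwise seen from above; clockwise raises the foot edge of the shelf, 0.035 rad of slope per rad of knob. It starts 0.5 to 1.45 rad short of level (pressed), friction 0.2 N m, stays where left.
- foot_grip (a point): on the vertical axis of the levelling knob, at the height to grip its orange bar, which is 49 mm long, 14 mm thick, 32 mm tall (top 7 mm above this point) and lies along this frame's x axis, turning with the knob. Under the bar a 52 mm disc, its top 23 mm below this point. It stands on a fixed steel block, its axis 65 mm beyond the shelf's foot edge and higher than the shelf.
- bowl_low: blue ceramic bowl, 140 mm across, 55 mm high, bystander; origin under its middle
- bowl_top: terracotta ceramic bowl, 140 mm across, 55 mm high, bystander; origin under its middle
- jar: amber glass jar, 70 mm across, 110 mm high, bystander; origin under its middle
- deck (a joint): spring lift of the shelf about its hinged edge, rad: 0 = springs pressed fully home, 0.04 = fully risen (nothing on it); about 0.026 with the level lying on it. 3 to 5 N on the middle of the strip presses it home; then the levelling foot alone sets the slope. Anything less adds to the slope, foot edge up.
- ladle: steel ladle, 90 mm cup, 32 mm high, with a handle reaching 270 mm from the cup's middle towards its own -x, bystander; origin under the cup

How it is judged (in metres and radians):
On the way:
1. the level lies along the strip on the shelf and has been let go, before the knob is turned (horizontal distance between level_mid and strip below 0.03 m and angle between the x axis of level_mid and the y axis of strip, either way round below 0.15 rad and z of level_mid in the frame of strip below 0.024 m and contact force between level and the fingers below 0.1 N and linear speed of level below 0.02 m/s and value of joint foot below 1.7 rad), for 0.2 s.
At the end, for the whole second after the job is handed in: the level lies flat and right way up on the strip (centre within 30 mm, within 0.15 rad along it), the fingers press it down with 4 to 40 N within 45 mm of its middle, the bubble is within 2.5 mm of the middle and the shelf within 0.013 rad of level, through the last second (horizontal distance between level_mid and strip below 0.03 m and angle between the x axis of level_mid and the y axis of strip, either way round below 0.15 rad and angle between the z axis of level_mid and the z axis of strip, either way round below 0.015 rad and z of level_mid in the frame of strip between 0.017 and 0.024 m and angle between level_mid's own z axis and vertical below 0.3 rad and value of joint bubble between -0.0025 and 0.0025 m and angle between strip's own z axis and vertical below 0.013 rad and contact force between level and the fingers between 4 and 40 N and contact force between level and deck above 5 N and horizontal distance between the grasp point and level_mid below 0.045 m); the arm keeps its last pose, push and grip.
It fails at once if a bowl, the ladle or the jar is moved more than 30 mm (distance of any of bowl_low, bowl_top, ladle, jar from where it was at the start of the episode above 0.03 m).
It also fails if it takes over 72 s, if anything falls off the work surface, if the arm or the gripper's body presses on something with over 40 N, if the wrist force passes 120 N, or if a joint passes its speed limit or range.

### The arm

A 6-joint arm with a two-finger parallel gripper is mounted at the origin on the work surface. World frame = base frame: x ahead of the robot, y to its left, z up, the work surface at z = 0. Lengths are in m, angles in degrees, forces in N, time in s.
With the tool pointing down it reaches from about 0.4 to 0.825 m from the base axis. Payload 7 kg.
Tool frame: the origin (TCP) lies at the very end of the fingers, on their centre line; the grasp point (between the pads) lies 19 mm behind it; z points along the fingers, y is the direction in which the jaws open and shut (so a half turn about z gives the same grasp; the last joint's range is limited). The gripper opens to 88 mm and grips with 3 to 60 N. Pads are 19 mm wide; open, the fingers measure 130 mm over their backs; the gripper's body (78 mm by 193 mm) begins 47 mm behind the grasp point.
Start: joints at [-53.165, 20.546, 0.682, 0, -70.136, -16.507], TCP at [0.234, -0.633, 0.227] pointing down, gripper open.
Joint ranges: [-176.03, 176.03], [-82.01, 121.73], [-58.28, 71.71], [-173.87, 95.51], [-174.79, -0.11], [-173.66, 173.66]. Speed limits (degrees/s): [136.94, 136.94, 172.46, 180, 180, 180].

### API

Orientations are given as [roll, pitch, yaw] about the fixed x, y, z axes, in that order (R = Rz(yaw) Ry(pitch) Rx(roll)).
In Python, from plant import telemetry, snapshot, calibration, workorder gives the robot as it stands. The module is installed in compiled form; this text tells all that it offers.
- The arm moves only by the tool step_arm, never from a script. Its argument "plan" is text: rows parted by semicolons, each of 7 numbers parted by spaces: the finger opening in cm, from 0 to 8.76, then the shift along the tool's x, y, z in cm, then the turn, a rotation vector about the tool's x, y, z in degrees. A call has 1 to 12 rows; each row shifts and turns the commanded pose from where the row before left it, along the tool's axes as they then stand; what a row does not reach is not made up. A row lasts 1/12 s, in which the tool goes at most 41.7 mm and 7.16 degrees, less where a joint would pass 70% of its speed; a pose out of reach is approached as far as the arm can. A call with a gripper value outside its range is refused whole. The fingers move at their own pace and stop on an object; the grip force is fixed at half the most. Time passes only in rows, so rows that do not move let the fingers close. It gives the time, the measured TCP pose, the force and the opening at its end, in the units of the state.
- telemetry.get_obs(): the state, without advancing time (a new reading comes with each control period).
- snapshot(name): name is "scene" or "top"; returns the picture (384x512x3 uint8, blue, green, red); there is no depth.
- calibration(name): a dict with "K" (3x3 intrinsics, pixels), "k1" (the pictures are not rectified: a ray, as slopes to the right and down, at radius r is drawn at 1 + k1 r^2 times it, then the intrinsics apply), "camera_from_world" (4x4, takes a point from world to camera coordinates). Camera axes: x right, y up, looking along -z (the intrinsics and any distortion apply to the point x, -y, -z); pixel columns grow to the right and rows downward; lengths in m; the calibration is good to about 2 mm. A picture is of the moment at which its call begins. calibration takes no time and is no camera call.
- workorder.close_job(): hands the job in, once; it reports no verdict.
The state is a dict: "clock": time; "joint_pos": joint angles; "qvel": joint speeds; "tau": joint torques, N m; "tool_pos": TCP position; "orientation": TCP orientation; "force": force on the tool from outside, world axes, zero at the start; "moment": the same for the moment, N m; "opening": finger opening in m.
Only numpy, scipy, OpenCV 4.12 (cv2) and the standard library are available. Lean on these libraries where they do the work, as an engineer would, in place of code of your own. Each camera call takes 0.05 s, during which the arm holds its last target.

## Working session

There is one attempt and no reset: what is moved stays moved. The work goes in short steps, Python scripts to look and compute and a tool call to move; the robot and the scene stay as the last step left them, time stands still between calls to the robot, and variables do not carry over. Pictures are saved under pics/ and viewed, and the job is handed in when it is done.

Besides the shell and the picture viewer there is one more tool, called after "Emit:" as name(argument=value, ...) on one line, values as JSON. step_arm: Moves the arm, as the interface text tells. Its arguments: {"type":"object","properties":{"plan":{"type":"string"}},"required":["plan"]}

```bash
mkdir -p pics
python3 - <<'E'
from plant import telemetry, snapshot, calibration
import cv2,numpy as np
np.set_printoptions(suppress=True,precision=4)
for n in("scene","top"):
    cv2.imwrite(f"pics/{n}0.png",snapshot(n)); c=calibration(n); print(n,c)
print(telemetry.get_obs())
E
```

```text
scene {'K': array([[357.7466,   0.    , 255.4598],
       [  0.    , 357.7466, 200.6951],
       [  0.    ,   0.    ,   1.    ]]), 'k1': -0.05083160324759384, 'camera_from_world': array([[ 0.0229,  0.9997, -0.0049, -0.0119],
       [-0.7538,  0.0205,  0.6567,  0.3825],
       [ 0.6566, -0.0113,  0.7541, -1.6268],
       [ 0.    ,  0.    ,  0.    ,  1.    ]])}
top {'K': array([[451.8406,   0.    , 250.6195],
       [  0.    , 451.8406, 193.0768],
       [  0.    ,   0.    ,   1.    ]]), 'k1': 0.012189434870267883, 'camera_from_world': array([[-0.003 , -1.    ,  0.0015, -0.0233],
       [ 0.9984, -0.0029,  0.0568, -0.5709],
       [-0.0568,  0.0016,  0.9984, -1.562 ],
       [ 0.    ,  0.    ,  0.    ,  1.    ]])}
{'clock': 0.1, 'joint_pos': array([-53.1653,  20.5867,   0.6407,  -0.0158, -70.1351, -16.5097]), 'qvel': array([ 0.0413, -0.1873,  0.1996,  0.048 , -0.0056, -0.0192]), 'tau': array([ -0.0025, -58.4165,  29.3752,   7.0156,   0.0102,  -0.    ]), 'tool_pos': array([ 0.2343, -0.6326,  0.2257]), 'orientation': array([ 179.918 ,   -0.0088, -159.6803]), 'force': array([-0.1588,  0.1109,  0.3733]), 'moment': array([ 0.0177, -0.0115,  0.0203]), 'opening': 0.08743445903124329}
```

View pics/scene0.png

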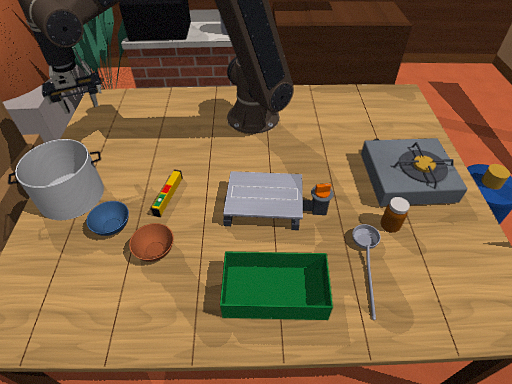

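View pics/top0.png

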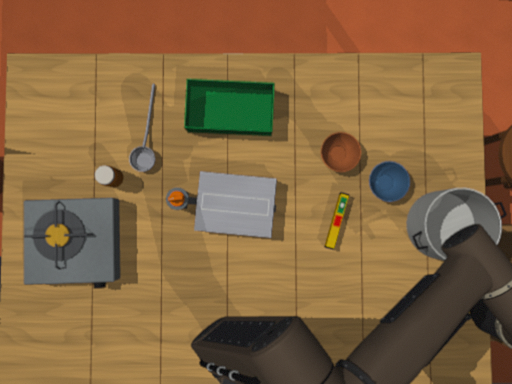

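```bash
cat > h.py <<'E'
import numpy as np,cv2
from plant import telemetry, snapshot, calibration
np.set_printoptions(suppress=True,precision=4)
def unproj(n,uv,z):
    c=calibration(n);K=c["K"];T=c["camera_from_world"]
    d=(np.array(uv,float)-K[:2,2])/[K[0,0],K[1,1]]
    s=d.copy()
    for _ in range(20): s=d/(1+c["k1"]*(s@s))
    r=T[:3,:3].T@np.array([s[0],-s[1],-1]); o=-T[:3,:3].T@T[:3,3]
    return o+r*(z-o[2])/r[2]
def proj(n,p):
    c=calibration(n);K=c["K"];T=c["camera_from_world"]
    q=T[:3,:3]@np.array(p,float)+T[:3,3]; s=np.array([q[0],-q[1]])/-q[2]
    s=s*(1+c["k1"]*(s@s)); return s*[K[0,0],K[1,1]]+K[:2,2]
def crop(n,x0,y0,x1,y1,k,f,im=None):
    im=snapshot(n) if im is None else im
    cv2.imwrite("pics/"+f,cv2.resize(im[y0:y1,x0:x1],None,fx=k,fy=k,interpolation=cv2.INTER_CUBIC)); return im
E
python3 - <<'E'
from h import *
im=cv2.imread("pics/top0.png"); crop("top",150,160,360,260,3.8,"t1.png",im)
crop("top",310,180,370,260,7,"t2.png",im)
im=cv2.imread("pics/scene0.png"); crop("s",130,150,350,250,3.6,"s1.png",im)
E
```

```text
(no output)
```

View pics/t1.png

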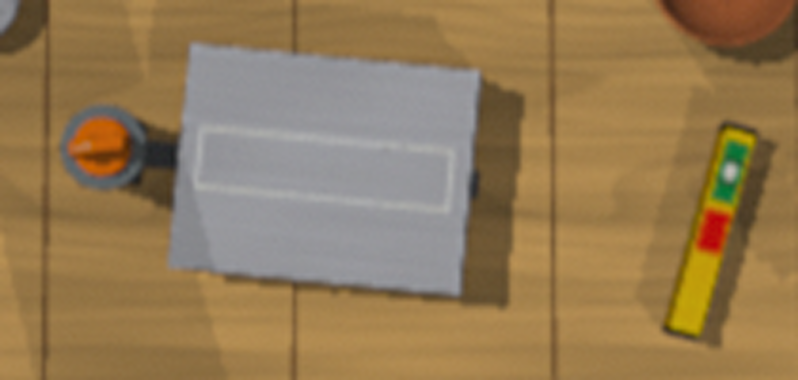

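View pics/t2.png

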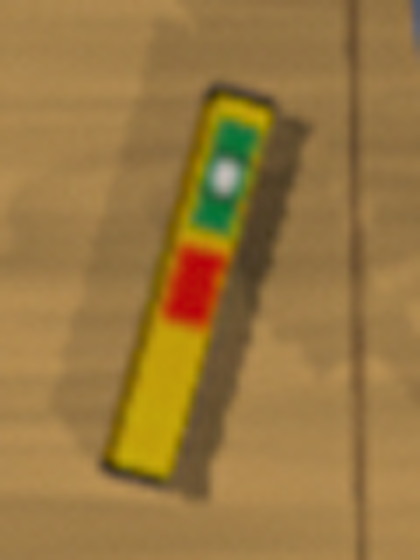

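View pics/s1.png

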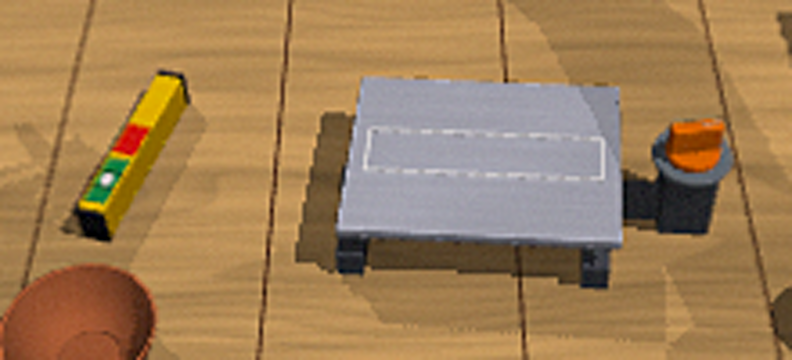

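Run:
```python
from h import *
o=np.array([150,160]);f=3.8
U=lambda a,z:unproj("top",o+np.array(a)/f,z)
L=[unproj("top",np.array([310,180])+np.array(a)/7,0.04) for a in [(196,286),(225,178),(241,97),(140,472)]]
print("level pad,vial,ends",L); d=L[2]-L[3]; print(np.linalg.norm(d),np.degrees(np.arctan2(d[1],d[0])), (L[2]+L[3])/2)
S=[U(a,0.068) for a in [(203,126),(455,148),(447,211),(196,189)]]
print(S,np.mean(S,0)); d=S[0]-S[1]+S[3]-S[2]; print(np.degrees(np.arctan2(d[1],d[0])))
C=[U(a,0.068) for a in [(190,45),(478,72),(461,296),(170,267)]];print(C,np.mean(C,0))
print("knob disc",U((103,147),0.09))
for n in("top","scene"):
    im=cv2.imread(f"pics/{n}0.png")
    x,y=(178,199) if n=="top" else (321,195)
    crop(n,x-20,y-20,x+20,y+20,12,f"k_{n}.png",im)
```

```text
level pad,vial,ends [array([ 0.4732, -0.3242,  0.04  ]), array([ 0.526 , -0.3392,  0.04  ]), array([ 0.5658, -0.3476,  0.04  ]), array([ 0.3827, -0.2956,  0.04  ])]
0.19037149223048372 -15.860849338085298 [ 0.4742 -0.3216  0.04  ]
[array([0.568 , 0.1344, 0.068 ]), array([ 0.5478, -0.0894,  0.068 ]), array([ 0.4919, -0.082 ,  0.068 ]), array([0.5121, 0.1405, 0.068 ])] [0.53   0.0259 0.068 ]
84.82793946764288
[array([0.6404, 0.1462, 0.068 ]), array([ 0.6155, -0.1103,  0.068 ]), array([ 0.4168, -0.094 ,  0.068 ]), array([0.4432, 0.1632, 0.068 ])] [0.529  0.0263 0.068 ]
knob disc [0.5486 0.2196 0.09  ]
```

View pics/k_top.png

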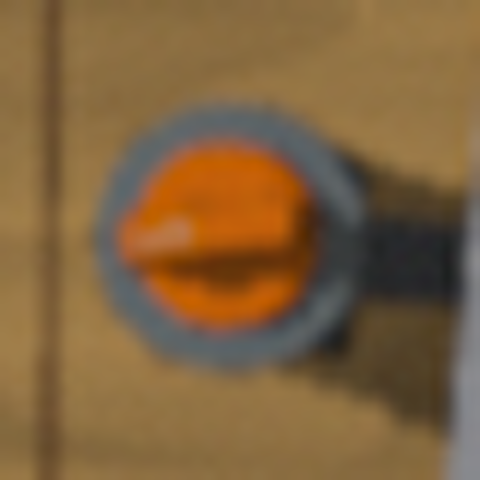

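View pics/k_scene.png

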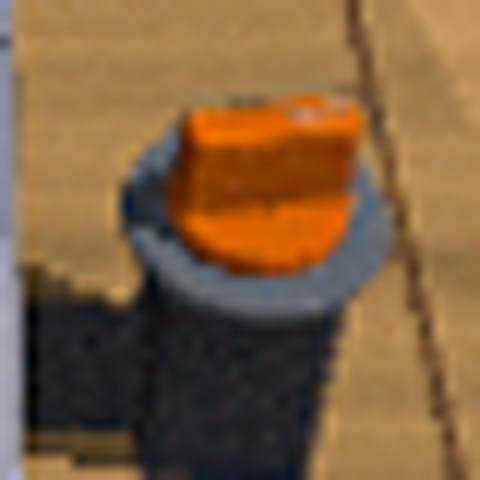

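```bash
cat >> h.py <<'E'
from scipy.spatial.transform import Rotation as Rn
def delta(p,yaw):
    o=telemetry.get_obs(); R=Rn.from_euler("xyz",o["orientation"],degrees=True)
    T=Rn.from_euler("xyz",[180,0,yaw],degrees=True)
    print("clk",round(o["clock"],2),"tcp",o["tool_pos"],"rpy",o["orientation"],"F",o["force"],"open",o["opening"],"q",o["joint_pos"])
    rv=(R.inv()*T).as_rotvec(degrees=True); print("turn first (deg)",rv)
    print("shift after turn (cm)",100*T.inv().apply(np.array(p)-o["tool_pos"]),"| without turn",100*R.inv().apply(np.array(p)-o["tool_pos"]))
def tri(a,b):
    from scipy.optimize import least_squares
    r=least_squares(lambda p:np.r_[proj("top",p)-a,proj("scene",p)-b],[.5,.1,.1]); return r.x,r.fun
E
python3 - <<'E'
from h import *
print(tri((171.75,198.6),(327.7,184.2)))
print("cam",[-calibration(n)["camera_from_world"][:3,:3].T@calibration(n)["camera_from_world"][:3,3] for n in("top","scene")])
delta([.474,-.322,.12],164.1)
E
```

```text
(array([0.5479, 0.2351, 0.1218]), array([-0.9798, -0.1225, -0.9995,  0.0509]))
cam [array([ 0.4811, -0.0225,  1.592 ]), array([ 1.3569, -0.0144,  0.9755])]
clk 0.1 tcp [ 0.2343 -0.6326  0.2257] rpy [ 179.918    -0.0088 -159.6803] F [-0.1588  0.1109  0.3733] open 0.08743445903124329 q [-53.1653  20.5867   0.6407  -0.0158 -70.1351 -16.5097]
turn first (deg) [ 0.0765 -0.0344 36.2197]
shift after turn (cm) [-14.5427  36.4366  10.5742] | without turn [-33.2639  20.7873  10.5989]
```

Emit:
step_arm(plan="8.76 0 0 0 0 0 6.04;8.76 0 0 0 0 0 6.04;8.76 0 0 0 0 0 6.04;8.76 0 0 0 0 0 6.04;8.76 0 0 0 0 0 6.04;8.76 0 0 0 0 0 6;8.76 -1.3 3.3 0.5 0 0 0;8.76 -1.3 3.3 0.5 0 0 0;8.76 -1.3 3.3 0.5 0 0 0;8.76 -1.3 3.3 0.5 0 0 0;8.76 -1.3 3.3 0.5 0 0 0;8.76 -1.3 3.3 0.5 0 0 0")

```text
clock: 1.1
tool_pos: [0.3642, -0.4622, 0.196]
orientation: [180.0, -0.0, 164.1]
force: [-0.1, -1.0, 0.4]
opening: 0.0876
```

Emit:
step_arm(plan="8.76 -1.3 3.3 0.8 0 0 0;8.76 -1.3 3.3 0.8 0 0 0;8.76 -1.3 3.3 0.8 0 0 0;8.76 -1.3 3.3 0.8 0 0 0;8.76 -1.3 3.3 0.8 0 0 0;8.76 0 0 0 0 0 0;8.76 0 0 0 0 0 0")

```text
clock: 1.68
tool_pos: [0.472, -0.3212, 0.1558]
orientation: [180.0, -0.1, 164.3]
force: [-0.1, -0.6, 1.2]
opening: 0.0877
```

Run:
```python
from h import *
delta([.474,-.322,.010],164.1)
cv2.imwrite("pics/top1.png",snapshot("top")); cv2.imwrite("pics/sc1.png",snapshot("scene"))
```

```text
clk 1.68 tcp [ 0.472  -0.3212  0.1558] rpy [179.9931  -0.0892 164.314 ] F [-0.0649 -0.6284  1.1743] open 0.08767508059444225 q [-14.6097  14.1296 -18.2643  -0.0102 -57.6952 -91.0708]
turn first (deg) [ 0.0068 -0.0892  0.214 ]
shift after turn (cm) [-0.2187 -0.0238 14.5762] | without turn [-0.2413 -0.0263 14.5759]
```

View pics/sc1.png

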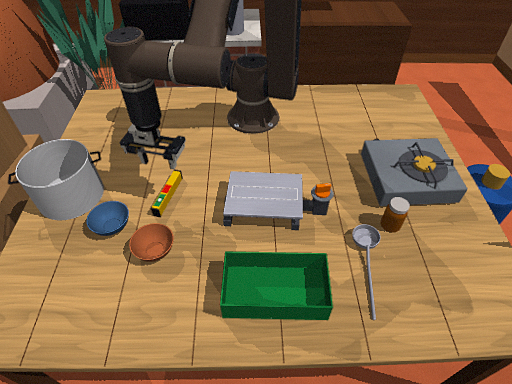

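Emit:
step_arm(plan="8.76 -0.1 0 3.5 0 0 0;8.76 -0.1 0 3.5 0 0 0;8.76 0 0 3.5 0 0 0;8.76 0 0 2 0 0 0;8.76 0 0 1.2 0 0 0;8.76 0 0 0.8 0 0 0;8.76 0 0 0 0 0 0;8.76 0 0 0 0 0 0")

```text
clock: 2.45
tool_pos: [0.4731, -0.3243, 0.0119]
orientation: [-180.0, 0.0, 164.1]
force: [-0.1, -0.7, 0.1]
opening: 0.0875
```

Run:
```python
from h import *
delta([.474,-.322,.010],164.1)
crop("scene",100,110,230,220,6,"sc2.png"); crop("top",270,160,400,270,6,"tp2.png")
```

```text
clk 2.45 tcp [ 0.4731 -0.3243  0.0119] rpy [-179.9892    0.0079  164.072 ] F [-0.0872 -0.6848  0.1404] open 0.08752148353378066 q [-14.8827  24.1156 -26.4319   0.0172 -39.4448 -91.0586]
turn first (deg) [-0.0108  0.0079 -0.028 ]
shift after turn (cm) [-0.0274  0.2422  0.192 ] | without turn [-0.0272  0.2423  0.192 ]
```

View pics/sc2.png

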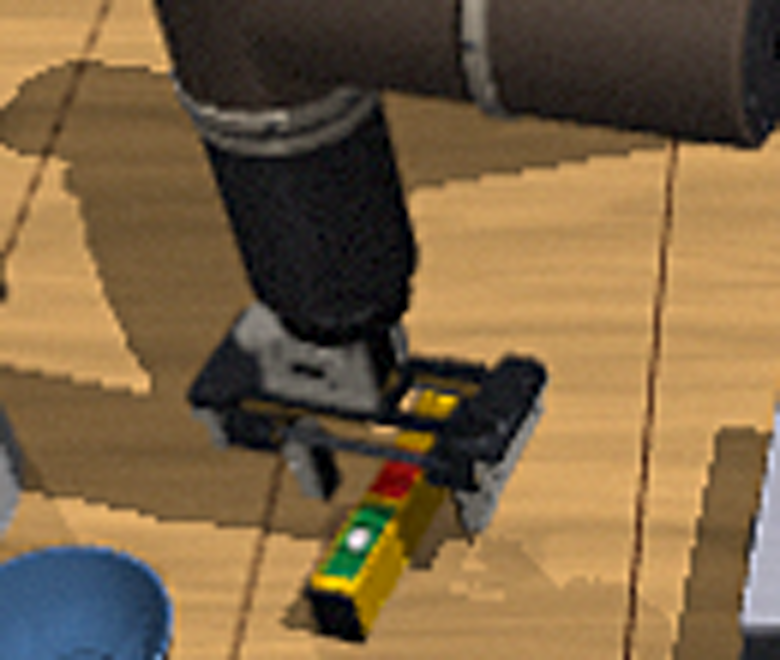

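View pics/tp2.png

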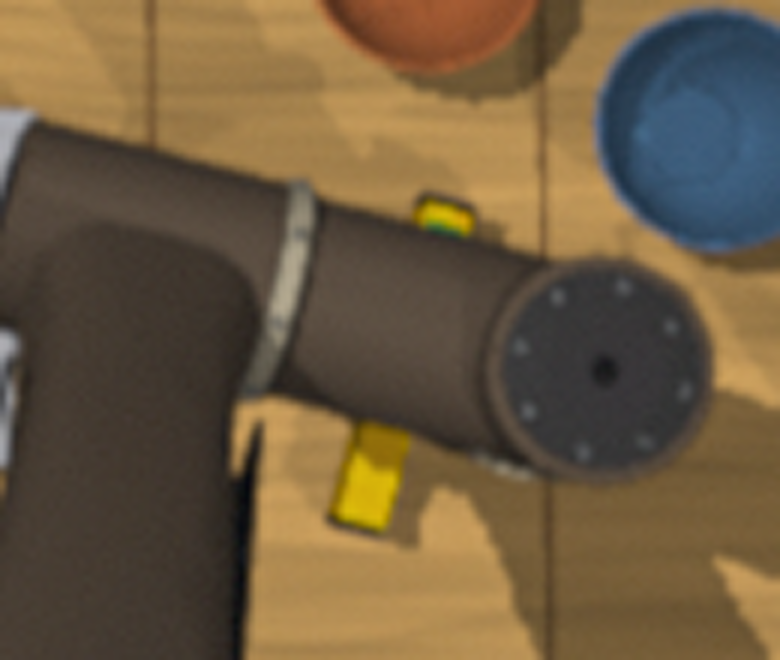

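Emit:
step_arm(plan="8.76 0 0.2 0 0 0 0;2 0 0 0 0 0 0;2 0 0 0 0 0 0;2 0 0 0 0 0 0;2 0 0 0 0 0 0;2 0 0 0 0 0 0;2 0 0 0 0 0 0;2 0 0 0 0 0 0;2 0 0 0 0 0 0;2 0 0 0 0 0 0")

```text
clock: 3.38
tool_pos: [0.4737, -0.3215, 0.0115]
orientation: [180.0, -0.0, 164.1]
force: [0.4, 0.1, -0.7]
opening: 0.0331
```

Emit:
step_arm(plan="2 0 0 -1 0 0 0;2 0 0 -2 0 0 0;2 0 0 -3 0 0 0;2 0 0 -3 0 0 0;2 0 0 -3 0 0 0;2 0 0 -3 0 0 0;2 0 0 -2 0 0 0;2 0 0 0 0 0 0")

```text
clock: 4.05
tool_pos: [0.4757, -0.3225, 0.1872]
orientation: [-179.9, 0.4, 164.2]
force: [2.1, -0.4, -3.2]
opening: 0.0275
```

Run:
```python
from h import *
delta([.53,.026,.180],-95.2)
crop("scene",100,80,230,200,5,"sc3.png")
```

```text
clk 4.05 tcp [ 0.4757 -0.3225  0.1872] rpy [-179.941     0.4384  164.1649] F [ 2.1081 -0.3861 -3.226 ] open 0.027547025402291495 q [-14.5923  12.5827 -15.8845   0.0783 -61.0959 -91.2806]
turn first (deg) [  -0.428     0.2676 -100.6347]
shift after turn (cm) [-35.199   -2.2486   0.7175] | without turn [ 4.2915 35.0101  0.6486]
```

View pics/sc3.png

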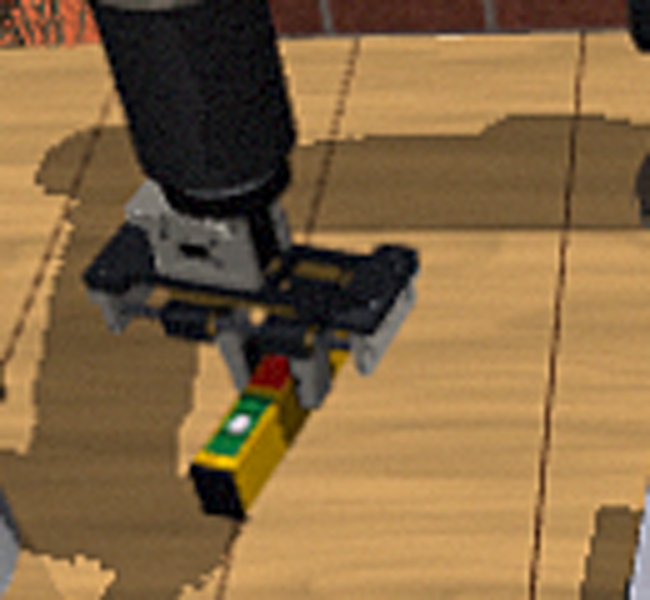

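Emit:
step_arm(plan="2 0.2 1.5 0 0 0 0;2 0.4 3 0 0 0 0;2 0.45 3.5 0 0 0 0;2 0.45 3.7 0 0 0 0;2 0.45 3.7 0 0 0 0;2 0.45 3.7 0 0 0 0;2 0.45 3.7 0 0 0 0;2 0.45 3.7 0 0 0 0;2 0.45 3.5 0 0 0 0;2 0.4 3 0 0 0 0;2 0.1 2 0 0 0 0;2 0 0 0 0 0 0")

```text
clock: 5.1
tool_pos: [0.5285, 0.0299, 0.1802]
orientation: [-180.0, -0.1, 164.3]
force: [0.5, 0.2, -2.7]
opening: 0.0279
```

Emit:
step_arm(plan="2 0 0 0 0 0 -4;2 0 0 0 0 0 -6;2 0 0 0 0 0 -7;2 0 0 0 0 0 -7;2 0 0 0 0 0 -7;2 0 0 0 0 0 -7;2 0 0 0 0 0 -7;2 0 0 0 0 0 -7;2 0 0 0 0 0 -7;2 0 0 0 0 0 -7;2 0 0 0 0 0 -7;2 0 0 0 0 0 -7")

```text
clock: 6.1
tool_pos: [0.5273, 0.0261, 0.1801]
orientation: [179.9, -0.1, -115.6]
force: [-0.5, 0.1, -3.5]
opening: 0.0278
```

Emit:
step_arm(plan="2 0 0 0 0 0 -7;2 0 0 0 0 0 -7;2 0 0 0 0 0 -6;2 0 0 0 0 0 0;2 0 0 0 0 0 0")

```text
clock: 6.52
tool_pos: [0.5277, 0.0263, 0.1806]
orientation: [179.9, -0.0, -96.1]
force: [0.2, 0.3, -3.3]
opening: 0.0282
```

Run:
```python
from h import *
delta([.53,.026,.080],-95.2)
crop("scene",200,90,350,230,5,"sc4.png")
```

```text
clk 6.52 tcp [0.5277 0.0263 0.1806] rpy [179.8862  -0.0372 -96.0947] F [ 0.1705  0.2921 -3.2844] open 0.02815859478310155 q [ 24.1204   8.9185 -21.4574  -0.0291 -59.7412 -30.2004]
turn first (deg) [ 0.1141 -0.0363 -0.8947]
shift after turn (cm) [ 0.0113 -0.2296 10.0574] | without turn [ 0.0012 -0.2497 10.0569]
```

View pics/sc4.png

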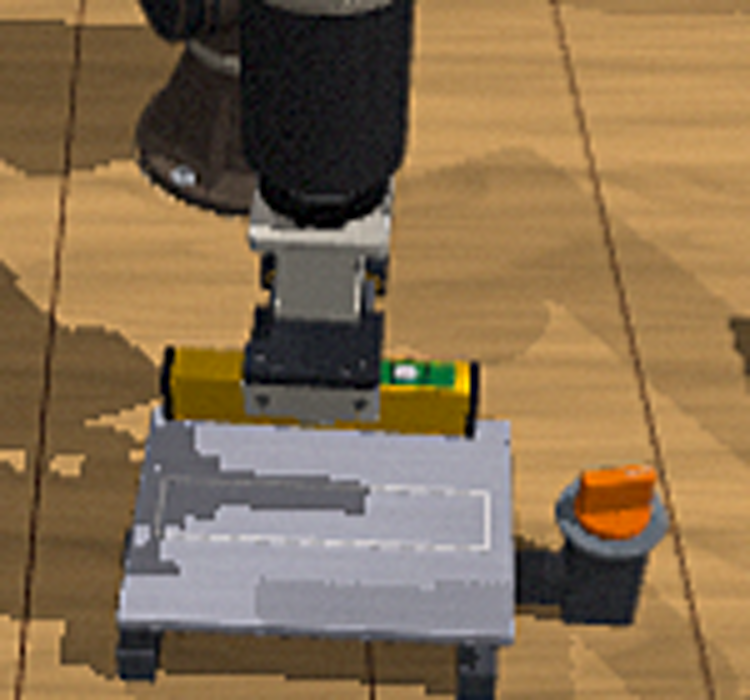

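Emit:
step_arm(plan="2 0 -0.1 2 0 0 -0.9;2 0 -0.1 2.5 0 0 0;2 0 0 2 0 0 0;2 0 0 1.3 0 0 0;2 0 0 0.8 0 0 0;2 0 0 0.4 0 0 0;2 0 0 0.2 0 0 0;2 0 0 0 0 0 0")

```text
clock: 7.23
tool_pos: [0.5308, 0.0266, 0.0897]
orientation: [-180.0, -0.0, -95.0]
force: [-0.2, -0.8, -2.4]
opening: 0.0278
```

Emit:
step_arm(plan="2 0 0 0.2 0 0 0;2 0 0 0.2 0 0 0;2 0 0 0.1 0 0 0;2 0 0 0 0 0 0")

```text
clock: 7.57
tool_pos: [0.5311, 0.0268, 0.0851]
orientation: [-179.9, 0.0, -95.0]
force: [-0.2, 1.0, -0.6]
opening: 0.0283
```

Emit:
step_arm(plan="2 0 0 0.15 0 0 0;2 0 0 0.15 0 0 0;2 0 0 0 0 0 0;2 0 0 0 0 0 0")

```text
clock: 7.9
tool_pos: [0.5314, 0.0272, 0.0823]
orientation: [-179.9, 0.1, -95.0]
force: [-1.7, 4.6, 4.7]
opening: 0.0282
```

Run:
```python
from h import *
delta([.53,.026,.080],-95.2)
crop("scene",200,120,350,240,5,"sc5.png")
```

```text
clk 7.9 tcp [0.5314 0.0272 0.0823] rpy [-179.9026    0.0542  -94.9504] F [-1.738   4.6018  4.721 ] open 0.028202692086381823 q [ 24.059   15.3187 -28.1133  -0.0003 -46.4566 -29.0092]
turn first (deg) [-0.0973  0.0545  0.2495]
shift after turn (cm) [0.1329 0.1291 0.2263] | without turn [0.1326 0.1301 0.226 ]
```

View pics/sc5.png

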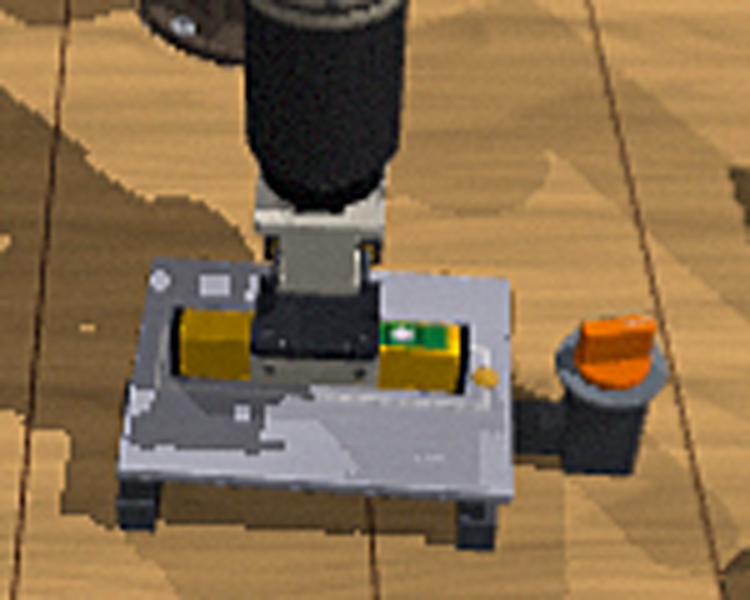

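Emit:
step_arm(plan="4 0 0 0 0 0 0;5 0 0 0 0 0 0;6 0 0 0 0 0 0;6 0 0 0 0 0 0;6 0 0 0 0 0 0;6 0 0 0 0 0 0;6 0 0 0 0 0 0;6 0 0 -1 0 0 0;6 0 0 -2.5 0 0 0;6 0 0 -3.5 0 0 0;6 0 0 -3.5 0 0 0;6 0 0 -3 0 0 0")

```text
clock: 8.95
tool_pos: [0.5308, 0.0264, 0.2198]
orientation: [-179.9, 0.0, -95.0]
force: [1.1, 0.1, 0.3]
opening: 0.0599
```

Run:
```python
from h import *
delta([.5486,.2196,.180],-82)
cv2.imwrite("pics/a.png",im:=snapshot("scene"));crop("scene",200,120,350,240,5,"sc6.png",im); cv2.imwrite("pics/t6.png",snapshot("top"))
```

```text
clk 8.95 tcp [0.5308 0.0264 0.2198] rpy [-179.9103    0.0118  -94.9546] F [1.0791 0.1011 0.3063] open 0.05992300171140097 q [ 24.0306   7.2269 -18.047    0.0367 -64.6418 -29.0009]
turn first (deg) [ -0.0907   0.0016 -12.9546]
shift after turn (cm) [-18.8828  -4.4554   3.9759] | without turn [-19.4002  -0.1026   3.9801]
```

View pics/sc6.png

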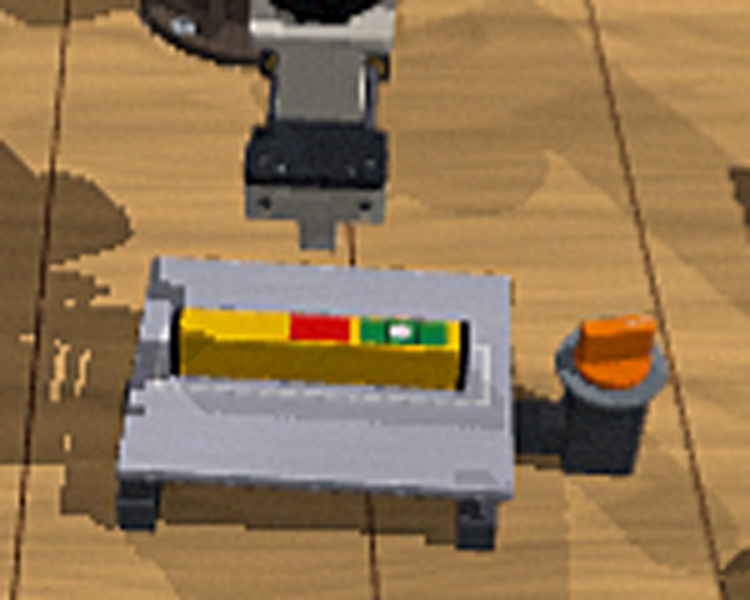

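View pics/t6.png

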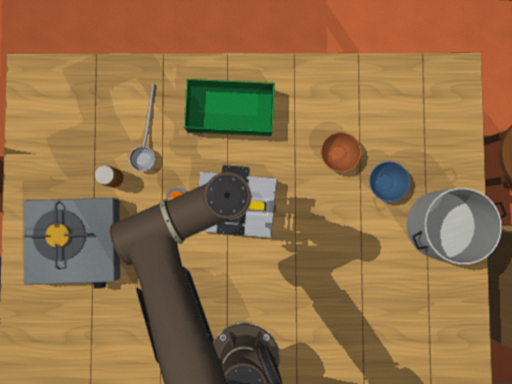

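Run:
```python
from h import *
U=lambda a,z:unproj("scene",np.array([200,120])+np.array(a)/5,z)
print(U((320,328),.108),U((404,331),.108)) # pad, vial
delta([.530,.016,.115],-95)
```

```text
[0.5355 0.0287 0.108 ] [0.5397 0.0846 0.108 ]
clk 9.05 tcp [0.5335 0.0271 0.2232] rpy [-179.4548    0.1791  -94.9194] F [-1.163  -0.0798 -0.9795] open 0.05991785617029996 q [ 24.0304   7.048  -17.8239   0.1187 -64.5644 -29.0011]
turn first (deg) [-0.5451  0.1795  0.0798]
shift after turn (cm) [ 1.1362  0.2529 10.8207] | without turn [ 1.1697  0.3574 10.8141]
```

Emit:
step_arm(plan="0 0.5 0 2 0 0 0;0 0.5 0 2.5 0 0 0;0 0 0 2.5 0 0 0;0 0 0 1.5 0 0 0;0 0 0 0.7 0 0 0;0 0 0 0 0 0 0;0 0 0 0.4 0 0 0;0 0 0 0.3 0 0 0;0 0 0 0.2 0 0 0;0 0 0 0 0 0 0")

```text
clock: 9.88
tool_pos: [0.5299, 0.0167, 0.1158]
orientation: [-180.0, 0.0, -95.0]
force: [0.2, 0.0, -0.1]
opening: 0.002
```

Emit:
step_arm(plan="0 0 -0.2 0.3 0 0 0;0 0 0 0.3 0 0 0;0 0 0 0.2 0 0 0;0 0 0 0 0 0 0;0 0 0 0 0 0 0")

```text
clock: 10.3
tool_pos: [0.5316, 0.0164, 0.1074]
orientation: [180.0, -0.0, -95.0]
force: [0.2, -1.7, 0.6]
opening: 0.0006
```

Emit:
step_arm(plan="0 0 0 0.2 0 0 0;0 0 0 0.2 0 0 0;0 0 0 0 0 0 0;0 0 0 0 0 0 0")

```text
clock: 10.63
tool_pos: [0.5324, 0.0171, 0.1043]
orientation: [-179.9, 0.1, -94.9]
force: [-2.5, 4.2, 6.8]
opening: 0.001
```

Emit:
step_arm(plan="0 0 0 0.1 0 0 0;0 0 0 0 0 0 0;0 0 0 0 0 0 0;0 0 0 0 0 0 0;0 0 0 0 0 0 0;0 0 0 0 0 0 0;0 0 0 0 0 0 0;0 0 0 0 0 0 0;0 0 0 0 0 0 0;0 0 0 0 0 0 0;0 0 0 0 0 0 0;0 0 0 0 0 0 0")

```text
clock: 11.63
tool_pos: [0.5327, 0.0172, 0.1038]
orientation: [-179.9, 0.1, -94.9]
force: [-2.7, 4.3, 11.2]
opening: 0.0003
```

Run:
```python
from h import *
delta([.530,.016,.115],-95)
im=snapshot("scene"); cv2.imwrite("pics/p1.png",im); crop("scene",225,160,310,220,9,"p1z.png",im)
crop("top",180,150,290,250,6,"p1t.png")
```

```text
clk 11.63 tcp [0.5327 0.0172 0.1038] rpy [-179.8657    0.0699  -94.9343] F [-2.696   4.2669 11.2453] open 0.0003325975155648955 q [ 22.9422  13.8276 -26.6789   0.0013 -49.342  -27.8775]
turn first (deg) [-0.1343  0.07    0.0656]
shift after turn (cm) [ 0.1436  0.2591 -1.1195] | without turn [ 0.142   0.2567 -1.1203]
```

View pics/p1z.png

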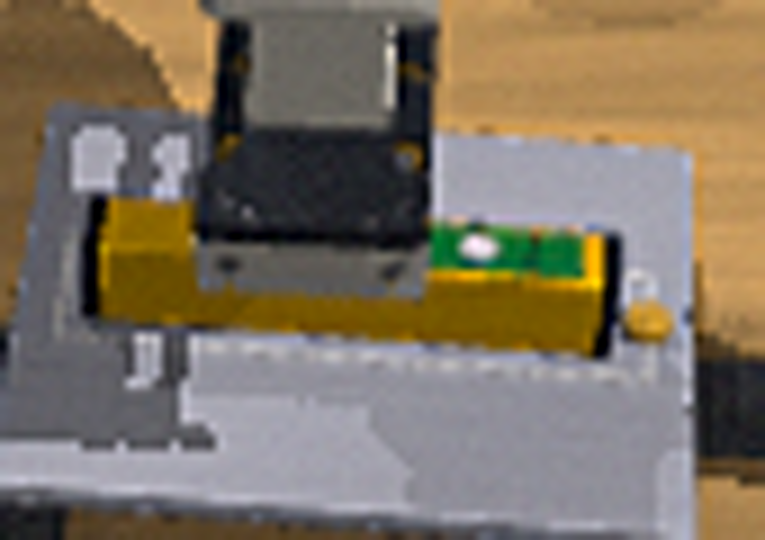

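View pics/p1t.png

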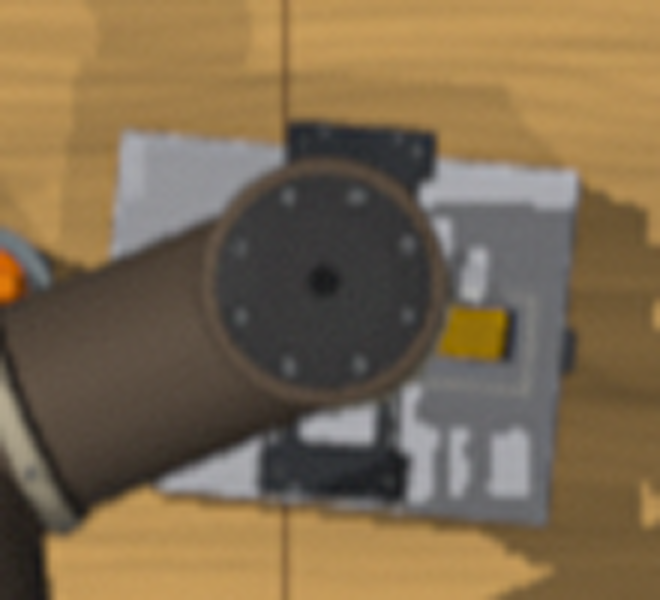

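```bash
cat >> h.py <<'E'
def bubble(im, z=.1045, c0=(.532,.0275), yaw=85.1, pr=True):
    # sample strip along the level top surface; u = mm from level centre
    d=np.array([np.cos(np.radians(yaw)),np.sin(np.radians(yaw))]);nrm=np.array([-d[1],d[0]])
    us=np.arange(15,105,.5); vs=np.arange(-7,7.1,1)
    P=np.array([[proj("scene",np.r_[np.array(c0)+d*u/1e3+nrm*v/1e3,z]) for u in us] for v in vs]).astype(np.float32)
    s=cv2.remap(im,P[...,0],P[...,1],cv2.INTER_LINEAR).astype(float)
    return us,vs,s
E
python3 - <<'E'
from h import *
im=cv2.imread("pics/p1.png"); us,vs,s=bubble(im)
cv2.imwrite("pics/rect.png",cv2.resize(s.astype(np.uint8),None,fx=4,fy=8,interpolation=cv2.INTER_NEAREST))
m=s[4:11].mean(0)
for u,r in list(zip(us,m))[::4]: print(u,r.round())
E
```

```text
15.0 [21. 16. 18.]
17.0 [22. 17. 17.]
19.0 [23. 18. 17.]
21.0 [25. 19. 19.]
23.0 [27. 20. 21.]
25.0 [31. 24. 25.]
27.0 [33. 40. 28.]
29.0 [40. 67. 28.]
31.0 [ 48. 108.  19.]
33.0 [ 48. 114.  13.]
35.0 [ 46. 109.  10.]
37.0 [ 45. 109.  15.]
39.0 [ 61. 116.  40.]
41.0 [105. 139.  98.]
43.0 [152. 166. 151.]
45.0 [199. 193. 201.]
47.0 [191. 189. 197.]
49.0 [178. 183. 187.]
51.0 [160. 174. 169.]
53.0 [125. 156. 126.]
55.0 [ 81. 132.  72.]
57.0 [ 57. 120.  41.]
59.0 [ 43. 113.  23.]
61.0 [ 48. 112.  32.]
63.0 [ 50. 113.  32.]
65.0 [ 49. 113.  29.]
67.0 [39. 88. 40.]
69.0 [36. 81. 47.]
71.0 [ 46. 109.  43.]
73.0 [ 51. 116.  37.]
75.0 [ 53. 113.  32.]
77.0 [ 53. 111.  28.]
79.0 [ 52. 109.  26.]
81.0 [ 48. 106.  28.]
83.0 [ 47. 113.  52.]
85.0 [ 47. 126.  88.]
87.0 [ 27. 147. 174.]
89.0 [ 13. 163. 233.]
91.0 [ 15. 166. 230.]
93.0 [ 17. 117. 158.]
95.0 [20. 38. 49.]
97.0 [28. 28. 30.]
99.0 [55. 44. 40.]
101.0 [126. 115. 113.]
103.0 [165. 153. 153.]
```

View pics/rect.png

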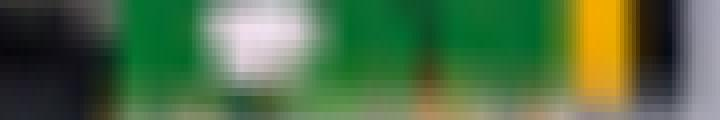

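Run:
```python
from h import *
U=lambda a,z:unproj("scene",np.array([301,175])+np.array(a)/12,z)
a,b=U((190,140),.122),U((358,133),.122); print(a,b); a2,b2=U((195,107),.122),U((362,98),.122); print(a2,b2)
for p,q in((a,b),(a2,b2)): d=q-p; print(np.linalg.norm(d),np.degrees(np.arctan2(d[1],d[0])))
print((a+b+a2+b2)/4)
V=lambda a,z:unproj("top",np.array([158,179])+np.array(a)/12,z)
for p,q in (((120,245),(300,210)),((135,268),(300,242))): d=V(p,.122)-V(q,.122); print(V(p,.122),V(q,.122),np.degrees(np.arctan2(d[1],d[0])))
```

```text
[0.5582 0.2009 0.122 ] [0.5568 0.2473 0.122 ]
[0.5458 0.204  0.122 ] [0.5436 0.2506 0.122 ]
0.046441736111498017 91.73061457142946
0.046655496056597065 92.70976828935663
[0.5511 0.2257 0.122 ]
[0.5449 0.244  0.122 ] [0.5543 0.1953 0.122 ] 100.87144159942142
[0.5386 0.2399 0.122 ] [0.5456 0.1952 0.122 ] 98.8080350078052
```

Emit:
step_arm(plan="0 0 0 -1 0 0 0;0 0 0 -2 0 0 0;0 0 0 -2.5 0 0 0;0 0 0 -2.5 0 0 0;4.5 0 0 -1 0 0 0;4.5 0 0 0 0 0 0")

```text
clock: 12.23
tool_pos: [0.5332, 0.0167, 0.1957]
orientation: [-179.7, 0.1, -95.0]
force: [0.7, -0.1, -0.2]
opening: 0.0087
```

Run:
```python
from h import *
delta([.5482,.2198,.140],-82)
```

```text
clk 12.23 tcp [0.5332 0.0167 0.1957] rpy [-179.7341    0.0933  -94.9552] F [ 0.6611 -0.0743 -0.2084] open 0.00870823266370958 q [ 22.8951   8.3966 -19.9856   0.0475 -61.3391 -27.8732]
turn first (deg) [ -0.2753   0.0629 -12.9554]
shift after turn (cm) [-19.9069  -4.3168   5.5682] | without turn [-20.3589   0.282    5.6001]
```

Emit:
step_arm(plan="6 -1.5 0 0 0 0 0;6 -3.5 0 0 0 0 0;6 -3.8 0.1 0 0 0 0;6 -3.8 0.1 0 0 0 0;6 -3.8 0 0 0 0 0;6 -3 0 0 0 0 -3.5;6 -1 0 0 0 0 -4;6 0 0 0 0 0 -3.5;6 0 0 1.5 0 0 0;6 0 0 1.5 0 0 0;6 0 0 0 0 0 0;6 0 0 0 0 0 0")

```text
clock: 13.23
tool_pos: [0.546, 0.2192, 0.1613]
orientation: [179.8, -0.1, -84.0]
force: [-0.1, -0.7, 0.3]
opening: 0.0598
```

Run:
```python
from h import *
delta([.5485,.221,.102],-84)
im=snapshot("scene"); crop("scene",270,110,380,230,6,"k1.png",im)
```

```text
clk 13.23 tcp [0.546  0.2192 0.1613] rpy [179.8424  -0.1049 -83.9788] F [-0.0551 -0.6941  0.3441] open 0.05982481670936777 q [ 40.8972  15.4649 -15.6092  -0.0047 -59.1152 -34.8737]
turn first (deg) [ 0.1576 -0.105   0.0211]
shift after turn (cm) [-0.1521 -0.2671  5.928 ] | without turn [-0.1629 -0.2835  5.927 ]
```

View pics/k1.png

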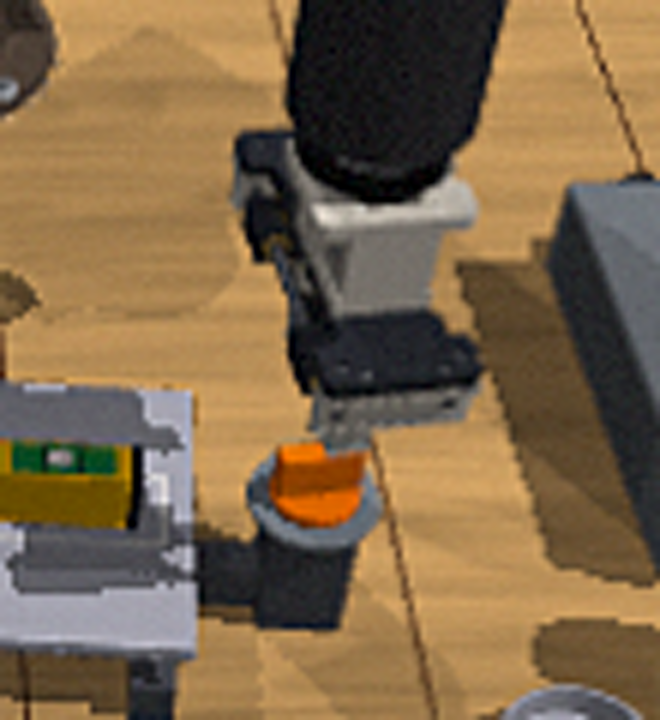

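Emit:
step_arm(plan="6 -0.1 -0.2 1.5 0 0 0;6 0 -0.1 1.5 0 0 0;6 0 0 1.2 0 0 0;6 0 0 0.8 0 0 0;6 0 0 0.4 0 0 0;6 0 0 0.3 0 0 0;6 0 0 0 0 0 0")

```text
clock: 13.87
tool_pos: [0.5498, 0.2212, 0.1057]
orientation: [-180.0, -0.0, -84.0]
force: [-0.1, 0.9, 0.4]
opening: 0.0602
```

Run:
```python
from h import *
delta([.5485,.221,.102],-84)
im=snapshot("scene"); crop("scene",270,110,380,230,6,"k2.png",im)
```

```text
clk 13.87 tcp [0.5498 0.2212 0.1057] rpy [-179.994    -0.0034  -83.9719] F [-0.0805  0.9388  0.3826] open 0.0602284926453955 q [ 40.8022  18.8668 -18.9694   0.0078 -52.1608 -34.7789]
turn first (deg) [-0.006  -0.0034  0.0281]
shift after turn (cm) [0.0042 0.1312 0.3682] | without turn [0.0041 0.1312 0.3682]
```

View pics/k2.png

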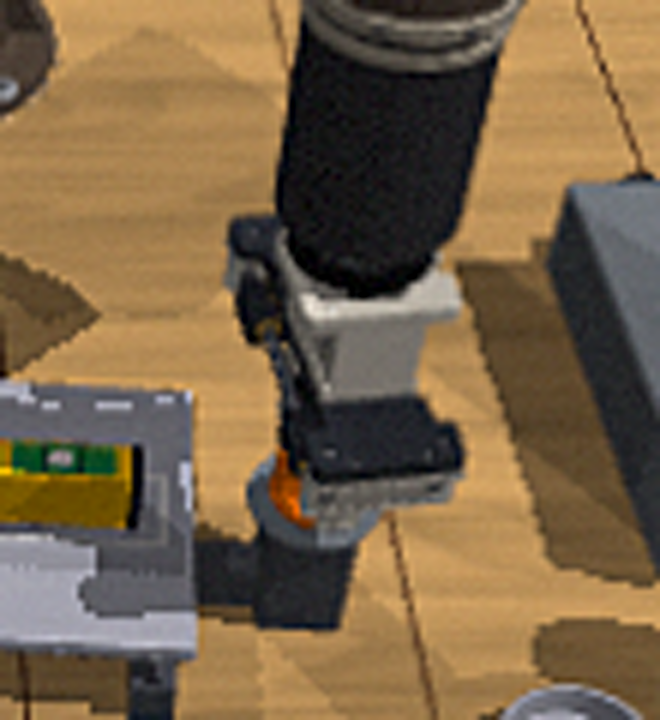

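Straddled. Close, down 3 mm more.

Emit:
step_arm(plan="6 0 0.1 0.3 0 0 0;1 0 0 0 0 0 0;1 0 0 0 0 0 0;1 0 0 0 0 0 0;1 0 0 0 0 0 0;1 0 0 0 0 0 0;1 0 0 0 0 0 0;1 0 0 0 0 0 0;1 0 0 0 0 0 0")

```text
clock: 14.67
tool_pos: [0.5487, 0.2211, 0.1026]
orientation: [180.0, -0.0, -84.0]
force: [-0.2, 0.6, 0.6]
opening: 0.0136
```

Emit:
step_arm(plan="1 0 0 0 0 0 5;1 0 0 0 0 0 6;1 0 0 0 0 0 6;1 0 0 0 0 0 6;1 0 0 0 0 0 6;1 0 0 0 0 0 6;1 0 0 0 0 0 6;1 0 0 0 0 0 6;1 0 0 0 0 0 6;1 0 0 0 0 0 5;1 0 0 0 0 0 3;1 0 0 0 0 0 0")

```text
clock: 15.67
tool_pos: [0.5466, 0.222, 0.1025]
orientation: [179.9, -0.1, -145.2]
force: [-12.3, 6.6, 6.6]
opening: 0.014
```

Run:
```python
from h import *
o=telemetry.get_obs();print(o["orientation"],o["tool_pos"],o["moment"],o["force"],o["opening"])
im=snapshot("scene"); crop("scene",220,110,380,230,5,"k3.png",im)
```

```text
[ 179.8682   -0.1046 -145.1555] [0.5466 0.222  0.1025] [2.3758 4.4104 0.0922] [-12.3195   6.6243   6.5902] 0.01404623801526315
```

View pics/k3.png

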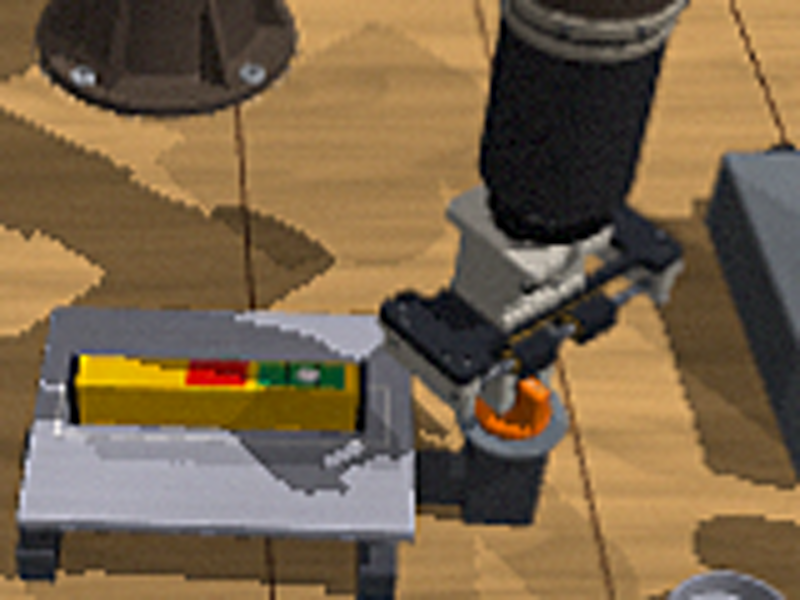

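Emit:
step_arm(plan="3 0 0 0 0 0 0;5 0 0 0 0 0 0;5 0 0 0 0 0 0;5 0 0 0 0 0 0;5 0 0 0 0 0 0;5 0 0 -1 0 0 0;5 0 0 -2 0 0 0;5 0 0 -2.5 0 0 0;5 0 0 -2.5 0 0 0;5 0 0 -1 0 0 0;0 0 0 0 0 0 0")

```text
clock: 16.63
tool_pos: [0.5503, 0.2219, 0.1965]
orientation: [-180.0, 0.3, -145.0]
force: [0.8, -0.3, 0.3]
opening: 0.0469
```

Run:
```python
from h import *
delta([.532,.018,.115],-95)
im=snapshot("scene"); cv2.imwrite("pics/q.png",im);crop("scene",220,110,380,230,5,"k4.png",im)
```

```text
clk 16.63 tcp [0.5503 0.2219 0.1965] rpy [-179.9854    0.3387 -144.9607] F [ 0.7575 -0.2541  0.3494] open 0.04687730036166457 q [ 40.8513  13.9386 -12.7669   0.0548 -62.9591 -95.8368]
turn first (deg) [ -0.1613   0.3106 -49.9606]
shift after turn (cm) [20.4677  0.0446  8.1471] | without turn [ 13.2492 -15.6394   8.0729]
```

View pics/k4.png

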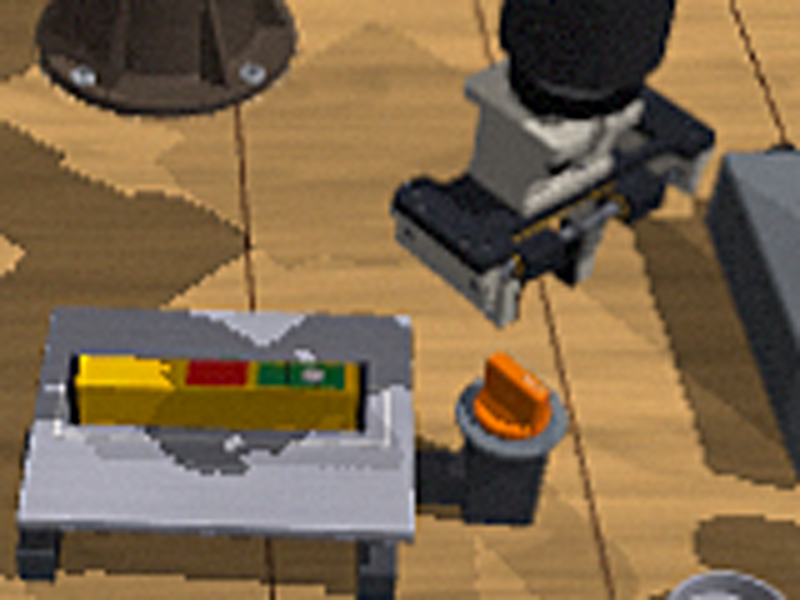

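Emit:
step_arm(plan="0 0 0 0 0 0 -5;0 0 0 0 0 0 -7;0 0 0 0 0 0 -7;0 0 0 0 0 0 -7;0 0 0 0 0 0 -7;0 0 0 0 0 0 -7;0 0 0 0 0 0 -6;0 2 0 0 0 0 -4;0 3.5 0 0 0 0 0;0 3.5 0 0 0 0 0;0 3.5 0 0 0 0 0;0 3.5 0 0 0 0 0")

```text
clock: 17.68
tool_pos: [0.5323, 0.0602, 0.1914]
orientation: [179.9, -0.0, -94.9]
force: [0.7, 0.4, -0.4]
opening: 0.0005
```

Emit:
step_arm(plan="0 3 0 0 0 0 0;0 1.5 0 1 0 0 0;0 0 0 2.5 0 0 0;0 0 0 2 0 0 0;0 0 0 1 0 0 0;0 0 0 0.5 0 0 0;0 0 0 0 0 0 0")

```text
clock: 18.27
tool_pos: [0.5288, 0.0169, 0.1213]
orientation: [179.9, -0.1, -95.0]
force: [-0.8, -1.1, 0.1]
opening: 0.0004
```

Run:
```python
from h import *
delta([.532,.018,.112],-95)
```

```text
clk 18.27 tcp [0.5288 0.0169 0.1213] rpy [179.8571  -0.0736 -94.9605] F [-0.7688 -1.1044  0.0521] open 0.00044734096261235166 q [ 23.0797  12.4765 -25.7495  -0.0029 -51.9348 -28.0384]
turn first (deg) [ 0.1429 -0.0736  0.0395]
shift after turn (cm) [-0.141  -0.3078  0.9287] | without turn [-0.142  -0.3102  0.9277]
```

Emit:
step_arm(plan="0 0 -0.2 0.4 0 0 0;0 0 0 0.3 0 0 0;0 0 0 0.2 0 0 0;0 0 0 0.2 0 0 0;0 0 0 0 0 0 0;0 0 0 0 0 0 0")

```text
clock: 18.77
tool_pos: [0.5316, 0.0169, 0.1118]
orientation: [-180.0, 0.0, -95.0]
force: [0.1, -0.9, 0.9]
opening: 0.0005
```

Emit:
step_arm(plan="0 0 0 0.2 0 0 0;0 0 0 0.2 0 0 0;0 0 0 0 0 0 0;0 0 0 0 0 0 0")

```text
clock: 19.1
tool_pos: [0.5324, 0.0175, 0.1084]
orientation: [-179.9, 0.1, -94.9]
force: [-2.3, 3.7, 6.4]
opening: 0.0003
```

Emit:
step_arm(plan="0 0 0 0.1 0 0 0;0 0 0 0 0 0 0;0 0 0 0 0 0 0;0 0 0 0 0 0 0;0 0 0 0 0 0 0;0 0 0 0 0 0 0;0 0 0 0 0 0 0;0 0 0 0 0 0 0;0 0 0 0 0 0 0;0 0 0 0 0 0 0;0 0 0 0 0 0 0;0 0 0 0 0 0 0")

```text
clock: 20.1
tool_pos: [0.5326, 0.0175, 0.108]
orientation: [-179.9, 0.1, -94.9]
force: [-2.6, 3.9, 11.3]
opening: 0.0003
```

Run:
```python
from h import *
o=telemetry.get_obs();print(o["orientation"],o["tool_pos"],o["force"])
im=snapshot("scene"); cv2.imwrite("pics/p2.png",im); crop("scene",225,160,310,220,9,"p2z.png",im)
us,vs,s=bubble(im,z=.109)
cv2.imwrite("pics/rect.png",cv2.resize(s.astype(np.uint8),None,fx=4,fy=8,interpolation=cv2.INTER_NEAREST))
m=s[5:13].mean(0)
for u,r in list(zip(us,m))[::3]: print(u,r.round())
```

```text
[-179.8518    0.068   -94.9325] [0.5326 0.0175 0.108 ] [-2.567   3.9384 11.304 ]
15.0 [29. 24. 22.]
16.5 [29. 25. 23.]
18.0 [31. 26. 25.]
19.5 [28. 26. 24.]
21.0 [26. 25. 24.]
22.5 [26. 22. 24.]
24.0 [26. 19. 23.]
25.5 [32. 23. 29.]
27.0 [43. 35. 42.]
28.5 [50. 56. 47.]
30.0 [49. 91. 34.]
31.5 [ 47. 121.  21.]
33.0 [ 46. 117.  25.]
34.5 [ 46. 113.  28.]
36.0 [ 45. 111.  27.]
37.5 [ 44. 110.  25.]
39.0 [ 45. 110.  22.]
40.5 [ 48. 111.  21.]
42.0 [ 46. 101.  20.]
43.5 [37. 77. 21.]
45.0 [34. 63. 25.]
46.5 [56. 94. 44.]
48.0 [ 77. 126.  63.]
49.5 [120. 152. 116.]
51.0 [166. 179. 171.]
52.5 [172. 182. 180.]
54.0 [168. 178. 176.]
55.5 [172. 179. 178.]
57.0 [185. 188. 186.]
58.5 [183. 187. 181.]
60.0 [141. 162. 139.]
61.5 [101. 136.  98.]
63.0 [65. 96. 57.]
64.5 [28. 56. 16.]
66.0 [31. 75. 18.]
67.5 [ 42. 105.  27.]
69.0 [ 46. 116.  30.]
70.5 [ 46. 114.  31.]
72.0 [ 46. 113.  31.]
73.5 [ 47. 112.  30.]
75.0 [ 47. 112.  28.]
76.5 [ 46. 109.  22.]
78.0 [ 45. 107.  16.]
79.5 [ 46. 109.  21.]
81.0 [ 47. 111.  26.]
82.5 [ 34. 122.  68.]
84.0 [ 18. 135. 120.]
85.5 [  8. 148. 166.]
87.0 [  6. 159. 206.]
88.5 [  4. 167. 232.]
90.0 [  4. 168. 231.]
91.5 [  4. 164. 224.]
93.0 [  7.  88. 119.]
94.5 [10. 13. 16.]
96.0 [24. 15. 14.]
97.5 [41. 31. 31.]
99.0 [89. 78. 78.]
100.5 [158. 145. 146.]
102.0 [193. 180. 182.]
103.5 [184. 173. 174.]
```

View pics/p2z.png

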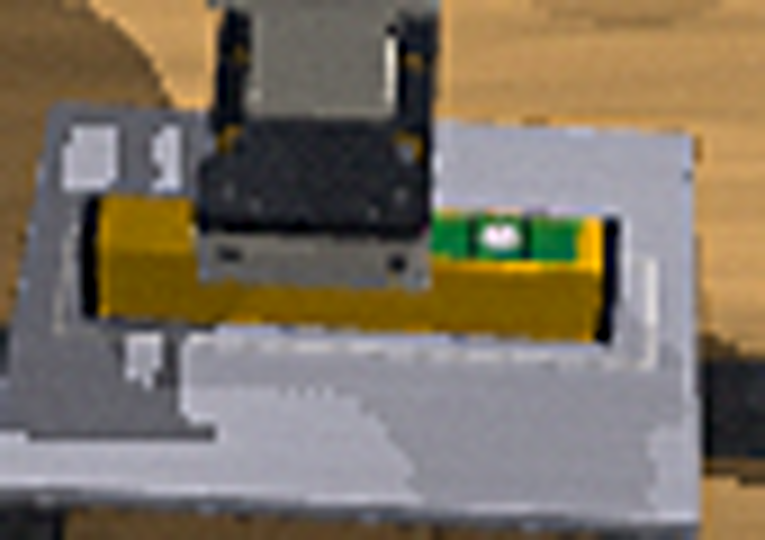

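View pics/rect.png

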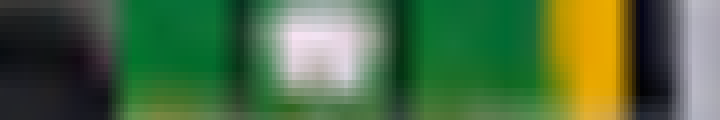

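Emit:
step_arm(plan="0 0 0 0 0 0 0;0 0 0 0 0 0 0;0 0 0 0 0 0 0;0 0 0 0 0 0 0;0 0 0 0 0 0 0;0 0 0 0 0 0 0;0 0 0 0 0 0 0;0 0 0 0 0 0 0")

```text
clock: 20.82
tool_pos: [0.5326, 0.0176, 0.108]
orientation: [-179.8, 0.1, -94.9]
force: [-2.6, 3.3, 11.1]
opening: 0.0001
```

Run:
```python
from h import *
from plant import workorder
im=snapshot("scene"); us,vs,s=bubble(im,z=.109); m=s[5:13].mean(0)[:,2]
w=np.clip(m-75,0,None)*((us>42)&(us<68)); print("bubble u",(w*us).sum()/w.sum()); g=s[5:13].mean(0)[:,1]
print("marks",[us[k][np.argmin(g[k])] for k in ((us>40)&(us<49),(us>61)&(us<69))])
print(telemetry.get_obs()["force"]); cv2.imwrite("pics/final.png",im)
```

```text
bubble u 55.239150750540276
marks [np.float64(44.5), np.float64(65.0)]
[-3.1647  3.8363 12.8528]
```

View pics/final.png

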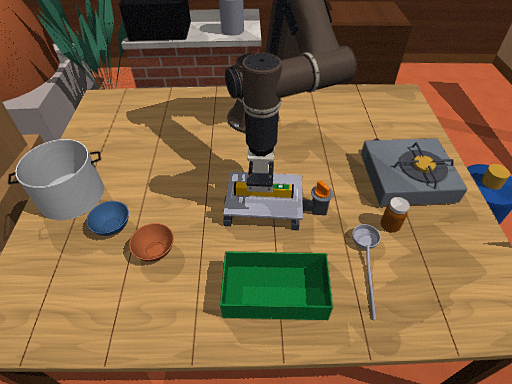

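The bubble is at u = 55.2 mm and the marks' midpoint at 54.75 mm, steady under an 11–13 N press. The bystanders haven't moved. Handing in.

```bash
python3 -c "
from plant import workorder; print(workorder.close_job())"
```

```text
the job is handed in; nothing more can be done
None
```

I laid the level along the strip with the vial end towards the foot and let go of it. I then pressed it to read the bubble, which was about 9 mm short of centre. I turned the knob about 61° clockwise and pressed the red pad again with closed fingertips. I handed the job in at about 21 s with the arm still pressing; no verdict was reported.

Last checks:
- **Bubble:** about 0.5 mm from the midpoint of its marks, against 2.5 mm allowed. It was unchanged after a further 0.7 s of pressing.
- **Press:** a steady 11–13 N downward, about 10 mm from the level's middle.
- **Bystanders:** the bowls, ladle and jar look unmoved in the last picture.

The vial readings before and after the turn disagreed by about 2 mm on where its middle lies. In the first reading the gripper and bubble hid part of the vial. The final figure uses both black marks directly, and both were visible then. The bubble was measured from the scene camera only, because the arm blocked the top view.

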